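Return a flatness gauge to its cone, groove and flat setting block

TASK

Pick up the three-footed tile flatness gauge by its upright wooden grip and put it on the setting block, nose foot in the cone, the other two in the groove and on the flat, so that all three ball feet are fully home in their seats; then let go. The seats are not exactly where the drawing says, so feel the feet into place gently, pushing on the block with no more than 10 N, and hold on until the gauge is home rather than dropping it in or tipping it over. Leave the hammer, the stacked tiles, the brush and the pot where they are.

Things in the scene. Friction and masses are not known exactly. Their poses are not given: they have to be found in the camera images.
- grip (a point): centre of the upright wooden grip (26 x 26 mm, 60 mm tall) of the loose aluminium flatness gauge, 0.35 to 0.6 kg, balanced within 5 mm of the grip's axis; it starts standing on the bench. Below this point: plate top 30 mm, plate underside 40 mm, undersides of the feet 62 mm. Axes are the gauge's: z up, nose towards -x, left foot towards +y
- nose_foot (a point): centre of the 16 mm steel ball of the gauge's nose foot, 60 mm from the grip's axis towards -x, 54 mm below grip. The T-shaped plate's nose bar is 36 mm wide and ends 78 mm from the grip's axis; a flat round dial 32 mm wide stands 4 mm high on it
- left_foot (a point): centre of the 16 mm ball of the left foot, at x = +30, y = +38 mm from the grip's axis, 54 mm below grip, under the T's cross bar (x = 2 to 52 mm, 110 mm along y)
- right_foot (a point): centre of the 16 mm ball of the right foot, at x = +30, y = -38 mm from the grip's axis, 54 mm below grip
- block: fixed setting block: stone slab 200 x 200 x 30 mm, origin at the centre of its underside, z up. On it a steel plate 178 x 140 mm (top at 36 mm) carries three steel seats 48 to 56 mm wide, laid out as the gauge's feet. Seats and plate are clamped fast but sit up to 10 mm along x and up to 10 mm along y off the drawn place, a shift no reading shows; their yaw is the block's
- cone_drawn (a point): drawn place of the cone seat, (-60, 0) mm in the block, 40.6 mm up, where a seated ball's underside lies; grip is then 102.6 mm above the block's origin. Rim 57.6 mm up, mouth radius 18 mm, walls at 50 degrees from level. Off by d below 11 mm, a level gauge first touches about 1.2 d above home; further off, up to 17 mm. The wall pushes the foot towards the centre
- groove_drawn (a point): drawn middle of the V groove seat, (30, 38) mm in the block, 40.6 mm up, shifted like the cone; it runs towards the cone, rim 57.6 mm up, half width 18 mm, walls at 50 degrees. The steel is dusty (friction 0.5 to 0.75): set down a few mm off, the gauge sticks on the walls and may not centre itself
- flat_drawn (a point): drawn middle of the flat seat, a low round steel disc, (30, -38) mm in the block, its top 40.6 mm up, shifted like the cone
- hammer_grip (a point): bystander: tile hammer 260 mm long lying on the bench; this point is on its handle
- tile_stack: bystander: three stacked 100 mm tiles, 34 mm high; origin under its centre
- brush_grip (a point): bystander: hand brush lying on the bench; this point is on its handle
- water_pot: bystander: open terracotta pot, 80 mm wide, 75 mm high; origin under its centre
There are look-alikes about, which are no part of the job. Of the things like the part that bears grip, leave any that is pink; of the rest the smaller one is meant.

How it is judged:
By the outcome, as a careful person would: the job done as asked, in the order asked, and still so for the second after the job is handed in, with the robot touching nothing.
It also fails if it takes over 48 s, if anything falls off the work surface, if the arm or the gripper's body presses on something with over 40 N, if the wrist force passes 120 N, or if a joint passes its speed limit or range.

ROBOT

A 6-joint arm with a two-finger parallel gripper is mounted at the origin on the work surface. World frame = base frame: x ahead of the robot, y to its left, z up, the work surface at z = 0. Lengths are in mm, angles in rad, forces in N, time in s.
With the tool pointing down it reaches from about 350 to 975 mm from the base axis. Payload 7.1 kg.
Tool frame: the origin (TCP) lies on the front face of the gripper's body, between the roots of the fingers; the fingertips stand 80 mm ahead of it and the grasp point (between the pads) lies 61 mm ahead of it; z points along the fingers, y is the line along which they close (so a half turn about z gives the same grasp; the last joint's range is limited). The gripper opens to 88 mm and grips with 3 to 60 N. Pads are 20 mm wide; open, the fingers measure 115 mm over their backs; the gripper's body (75 mm by 178 mm) begins 61 mm behind the grasp point.
Start: joints at [1.23, 0.423, 1.63, -0, 1.089, -0.019], TCP at [197.64, 592.911, 302.675] pointing down, gripper open.
Joint ranges: [-3, 3], [-0.9, 2.11], [0.09, 2.58], [-1.31, 4.45], [0.11, 2.69], [-2.54, 2.54]. Speed limits (rad/s): [2.39, 2.39, 3.01, 3.14, 3.14, 3.14].

INTERFACE

Orientations are given as a rotation vector (axis times angle).
In Python, from workcell import readout, vision, close_job gives the robot as it stands.
- The arm moves only by the tool servo_tool, never from a script. Its argument "plan" is a list that holds one entry, the list of rows, each a list of 7 numbers: the gripper command: -1 is fully open, 1 is shut, values between are in proportion, then the shift along the world's x, y, z in units of 40 mm (1.0 is 40 mm), then the turn, a rotation vector about the world's x, y, z in units of 5 degrees (1.0 is 5 degrees). A call has 1 to 5 rows; each row shifts and turns the commanded pose from where the row before left it; what a row does not reach is not made up. A row lasts 1/12 s, in which the tool goes at most 41.7 mm and 7.16 degrees, less where a joint would pass 70% of its speed; a pose out of reach is approached as far as the arm can. A call is refused whole if a number of a shift passes 1 or a number of a turn 1, either way. A call with a gripper value outside its range is refused whole. The fingers move at their own pace and stop on an object; the grip force is fixed at half the most. Time passes only in rows, so rows that do not move let the fingers close. It gives the time, the measured TCP pose, the force, the opening and the grip force at its end, in the units of the state.
- readout.get_obs(): the state, without advancing time (a new reading comes with each control period).
- vision.get_image(name): name is "scene" or "top"; returns the picture (420x560x3 uint8, red, green, blue); there is no depth.
- vision.camera_params(name): a dict with "fx", "fy", "cx", "cy" (pixels), "rvec" (rotation vector, rad) and "tvec" (3), from world to camera coordinates, as OpenCV has them. Camera axes: x right, y down, z forward; pixel columns grow to the right and rows downward; lengths in mm; the calibration is good to about 2 mm. A picture is of the moment at which its call begins. camera_params takes no time and is no camera call.
- close_job(): hands the job in; it is judged then, once.
The state is a dict: "t": time; "qpos": joint angles; "qvel": joint speeds; "joint_torque": joint torques, N m; "ee_pos": TCP position; "orientation": TCP orientation; "ft_force": force on the tool from outside, world axes, zero at the start; "moment": the same for the moment, N m; "width": finger opening in mm; "grasp_force": force on a finger pad.
Only numpy, scipy, OpenCV 4.12 (cv2) and the standard library are available. Lean on these libraries where they do the work, as an engineer would, in place of code of your own. Each camera call takes 0.05 s, during which the arm holds its last target. There are 200 camera calls.

## Working session

There is one attempt and no reset: what is moved stays moved. The work goes in short steps, Python scripts to look and compute and a tool call to move; the robot and the scene stay as the last step left them, time stands still between calls to the robot, and variables do not carry over. Pictures are saved under pics/ and viewed, at most 10 in all, crops included, and the job is handed in when it is done.

Besides the shell and the picture viewer there is one more tool, called after "Call:" by a JSON object that holds its "op" and its "data". servo_tool: Moves the arm, as the interface text tells. Its arguments: {"type":"object","properties":{"plan":{"type":"array"}},"required":["plan"]}

```bash
mkdir -p pics; cat > h.py <<'E'
import numpy as np, cv2
from workcell import readout, vision
def cam(n):
    p=vision.camera_params(n);R=cv2.Rodrigues(np.array(p['rvec'],float))[0];t=np.array(p['tvec'],float).ravel()
    return p,R,t
def ray(n,u,v,z):
    p,R,t=cam(n);c=-R.T@t;d=R.T@np.array([(u-p['cx'])/p['fx'],(v-p['cy'])/p['fy'],1.])
    return c+d*(z-c[2])/d[2]
def proj(n,X):
    p,R,t=cam(n);q=R@np.array(X,float)+t
    return p['fx']*q[0]/q[2]+p['cx'],p['fy']*q[1]/q[2]+p['cy']
def snap(n,f):
    im=vision.get_image(n)[:,:,::-1].copy();cv2.imwrite(f,im);return im
E
python3 - <<'E'
from h import *
for n in('scene','top'):
    im=snap(n,f'pics/{n}0.png');p,R,t=cam(n);print(n,p,-R.T@t)
o=readout.get_obs();print(o)
E
```

```text
scene {'fx': 434.62969854148673, 'fy': 434.62969854148673, 'cx': 278.4339112047169, 'cy': 206.12390473827222, 'rvec': array([ 1.84726594,  1.63476814, -0.66867754]), 'tvec': array([ -80.13866089, -336.63885679, 1505.97392112])} [1301.25915946  -88.27339729  828.63609819]
top {'fx': 463.75509914398936, 'fy': 463.75509914398936, 'cx': 277.167015326995, 'cy': 208.39581323036427, 'rvec': array([ 2.18449854, -2.12632687,  0.18748201]), 'tvec': array([ -26.96542763,  556.57005505, 1482.03254442])} [ 331.02029745   22.98100075 1548.16512668]
{'t': 0.1, 'qpos': array([ 1.23002536e+00,  4.23750673e-01,  1.63060867e+00, -8.30667580e-06,
        1.08857739e+00, -1.90121672e-02]), 'qvel': array([-0.00083894, -0.00128455, -0.00071974, -0.00051416, -0.00097633,
       -0.00118158]), 'joint_torque': array([ 3.45466551e-04, -5.45616567e+01, -2.74325949e+01,  6.46195351e-02,
        1.89037743e-02, -5.28168016e-05]), 'ee_pos': array([197.50200381, 592.56498222, 301.98986175]), 'orientation': array([-5.03196692e-01, -3.10079469e+00,  2.07911666e-03]), 'ft_force': array([-0.1065344 ,  0.47777141, -0.14207597]), 'moment': array([ 0.03126127, -0.00223679,  0.01778534]), 'grasp_force': 0.0, 'width': 87.80694193020288}
```

View pics/scene0.png

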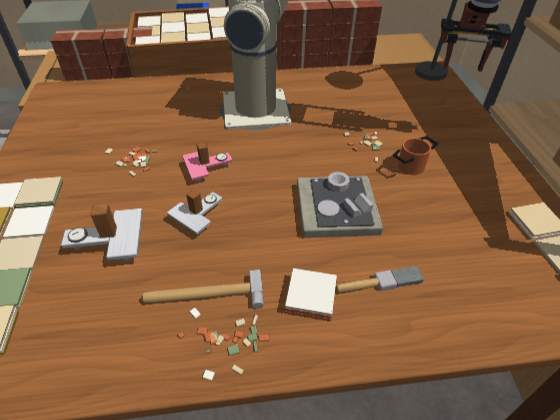

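View pics/top0.png

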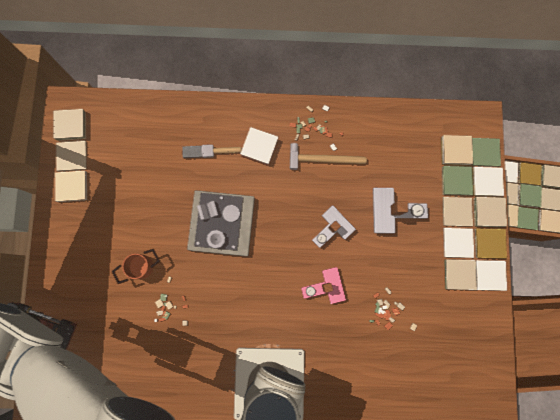

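The robot base is at top-view (270,380), with the block at (221,224). The target is the small aluminium gauge at top (334,227) and scene (195,210). The pink one at (325,287) and the larger one at (400,210) are the look-alikes. I'll enlarge the crops next.

```bash
python3 - <<'E'
from h import *
a=cv2.imread('pics/top0.png');b=cv2.imread('pics/scene0.png')
r=lambda i,x,y,w,h:cv2.resize(i[y:y+h,x:x+w],(400,300),interpolation=cv2.INTER_CUBIC)
cv2.imwrite('pics/c.png',np.vstack([np.hstack([r(a,300,198,64,48),r(b,160,180,72,54)]),np.hstack([r(a,175,185,96,72),r(b,285,160,104,78)])]))
E
```

```text
(no output)
```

View pics/c.png

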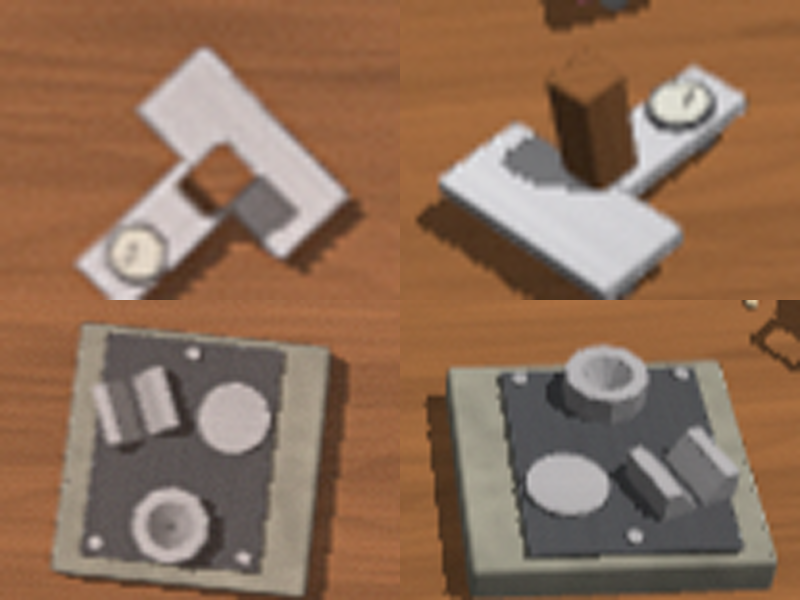

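```bash
cat > m.py <<'E'
from h import *
S={'gt':('top',300,198,6.25,0,0),'gs':('scene',160,180,400/72,400,0),'bt':('top',175,185,400/96,0,300),'bs':('scene',285,160,400/104,400,300)}
def P(k,x,y,z):
    n,ox,oy,s,cx,cy=S[k];return ray(n,ox+(x-cx+.5)/s-.5,oy+(y-cy+.5)/s-.5,z)[:2]
if __name__=='__main__':
    f=lambda a:np.round(a,1)
    for k,bar,nose,dial,gt in (('gt',[(205,48),(138,108),(283,258),(348,195)],None,(136,252),(222,172)),('gs',[(516,123),(440,180),(608,296),(682,236)],None,(681,103),(587,70))):
        q=np.array([P(k,*c,32) for c in bar]);c=q.mean(0);d=P(k,*dial,36)
        lng=(q[3]-q[0])+(q[2]-q[1]);lng/=np.linalg.norm(lng)
        print(k,'bar',f(q.tolist()),'sides',f([np.linalg.norm(q[i]-q[i-1]) for i in range(4)]),'c',f(c),'dial',f(d),'dist',np.linalg.norm(c-d),'yaw x(from dial)',np.degrees(np.arctan2(*(c-d)[::-1])),'long',np.degrees(np.arctan2(*lng[::-1])),'gripax',f(d+(c-d)*60/87),'griptop',f(P(k,*gt,92)))
    for k,cone,disc,gr,slab in (('bt',(170,524),(234,418),[(96,381),(162,369),(113,446),(178,427)],[(82,323),(330,348),(305,596),(53,570)]),('bs',(606,380),(568,484),[(630,448),(697,428),(667,518),(736,470)],[(449,368),(719,364),(776,562),(471,576)])):
        a=P(k,*cone,57.6);b=P(k,*disc,40.6);s=np.array([P(k,*c,30) for c in slab])
        print(k,'cone',f(a),'disc',f(b),np.linalg.norm(a-b),'c->d dir',np.degrees(np.arctan2(*(b-a)[::-1])),'implied yaw',np.degrees(np.arctan2(*(b-a)[::-1])-np.arctan2(-38,90)),'slab c',f(s.mean(0)),'sides',f([np.linalg.norm(s[i]-s[i-1]) for i in range(4)]),'edge dirs',[round(float(np.degrees(np.arctan2(*(s[i]-s[i-1])[::-1]))),1) for i in range(4)])
E
python3 m.py
```

```text
gt bar [[ 574.4 -195.2]
 [ 541.2 -159.9]
 [ 463.8 -237.2]
 [ 498.  -271.6]] sides [108.   48.5 109.4  48.5] c [ 519.4 -216. ] dial [ 464.5 -159.2] dist 78.98345138908283 yaw x(from dial) -45.98246310470259 long -135.02659681775563 gripax [ 502.3 -198.4] griptop [ 501.4 -195.7]
gs bar [[ 466.9 -235.7]
 [ 500.5 -269. ]
 [ 581.  -192.2]
 [ 548.8 -159.5]] sides [111.9  47.3 111.3  45.9] c [ 524.3 -214.1] dial [ 466.6 -158.3] dist 80.28540567679507 yaw x(from dial) -44.01548373976953 long 43.313785365753894 gripax [ 506.4 -196.8] griptop [ 499.4 -194.5]
bt cone [451.7 184.1] disc [537.8 139.5] 96.93661395601842 c->d dir -27.36439227201066 implied yaw -4.473840615762334 slab c [506.5 171.5] sides [196.9 198.2 197.6 197.6] edge dirs [-3.6, -94.1, 176.2, 85.6]
bs cone [461.  183.2] disc [541.3 141.1] 90.69352287425407 c->d dir -27.649115237899803 implied yaw -4.758563581651477 slab c [512.5 172.5] sides [201.  196.4 193.7 197.6] edge dirs [175.1, 84.6, -4.6, -93.3]
```

Call:
{"op": "servo_tool", "data": {"plan": [[[-1, 0.317, -0.82, 0, 0, 0, -0.975], [-1, 0.317, -0.82, 0, 0, 0, -0.975], [-1, 0.317, -0.82, 0, 0, 0, -0.975], [-1, 0.317, -0.82, 0, 0, 0, -0.975], [-1, 0.317, -0.82, 0, 0, 0, -0.975]]]}}

```text
t: 0.52
ee_pos: [261.1, 427.2, 302.3]
orientation: [-1.152, -2.923, 0.001]
ft_force: [1.2, 0.1, -0.3]
width: 87.9
grasp_force: 0.0
```

Call:
{"op": "servo_tool", "data": {"plan": [[[-1, 0.317, -0.82, 0, 0, 0, -0.975], [-1, 0.317, -0.82, 0, 0, 0, -0.975], [-1, 0.317, -0.82, 0, 0, 0, -0.975], [-1, 0.317, -0.82, 0, 0, 0, -0.975], [-1, 0.317, -0.82, 0, 0, 0, -0.975]]]}}

```text
t: 0.93
ee_pos: [324.5, 263.2, 302.6]
orientation: [-1.743, -2.614, 0.0]
ft_force: [0.9, -0.1, 0.1]
width: 87.6
grasp_force: 0.0
```

Call:
{"op": "servo_tool", "data": {"plan": [[[-1, 0.317, -0.82, 0, 0, 0, -0.975], [-1, 0.317, -0.82, 0, 0, 0, -0.975], [-1, 0.317, -0.82, 0, 0, 0, -0.975], [-1, 0.317, -0.82, 0, 0, 0, -0.975], [-1, 0.317, -0.82, 0, 0, 0, -0.975]]]}}

```text
t: 1.35
ee_pos: [387.9, 99.2, 302.7]
orientation: [-2.256, -2.186, -0.0]
ft_force: [1.5, 0.0, 0.7]
width: 87.8
grasp_force: 0.0
```

Call:
{"op": "servo_tool", "data": {"plan": [[[-1, 0.317, -0.82, 0, 0, 0, -0.975], [-1, 0.317, -0.82, 0, 0, 0, -0.975], [-1, 0.317, -0.82, 0, 0, 0, -0.975], [-1, 0.317, -0.82, 0, 0, 0, -0.975], [-1, 0.317, -0.82, 0, 0, 0, -0.975]]]}}

```text
t: 1.77
ee_pos: [451.3, -64.9, 302.6]
orientation: [-2.667, -1.66, 0.0]
ft_force: [0.4, 0.0, 0.6]
width: 87.7
grasp_force: 0.0
```

Call:
{"op": "servo_tool", "data": {"plan": [[[-1, 0.317, -0.82, 0, 0, 0, -0.975], [-1, 0.317, -0.82, 0, 0, 0, -0.975], [-1, 0.317, -0.82, 0, 0, 0, -0.975], [-1, 0.317, -0.82, 0, 0, 0, -0.975], [-1, 0, 0, 0, 0, 0, 0]]]}}

```text
t: 2.18
ee_pos: [504.0, -199.0, 302.7]
orientation: [2.909, 1.179, 0.002]
ft_force: [-0.3, -0.5, 0.5]
width: 88.0
grasp_force: 0.0
```

Call:
{"op": "servo_tool", "data": {"plan": [[[-1, 0, 0, -0.8, 0, 0, 0], [-1, 0, 0, -0.9, 0, 0, 0], [-1, 0, 0, -0.9, 0, 0, 0], [-1, 0, 0, -0.4, 0, 0, 0], [-1, 0, 0, 0, 0, 0, 0]]]}}

```text
t: 2.6
ee_pos: [499.3, -192.8, 178.7]
orientation: [-2.901, -1.19, 0.009]
ft_force: [0.0, -0.4, -0.7]
width: 87.9
grasp_force: 0.0
```

```bash
python3 - <<'E'
from h import *
b=snap('scene','pics/s1.png')
cv2.imwrite('pics/s1c.png',cv2.resize(b[120:255,115:295],(800,600),interpolation=cv2.INTER_CUBIC))
o=readout.get_obs();print(o['ee_pos'],o['orientation'],o['qpos'])
E
```

```text
[ 500.61313022 -193.37567022  180.89913935] [-2.90331071 -1.1908761   0.00538314] [-3.90838596e-01  4.73861128e-01  1.90074589e+00  1.39470864e-04
  7.71908311e-01  4.01357203e-01]
```

View pics/s1c.png

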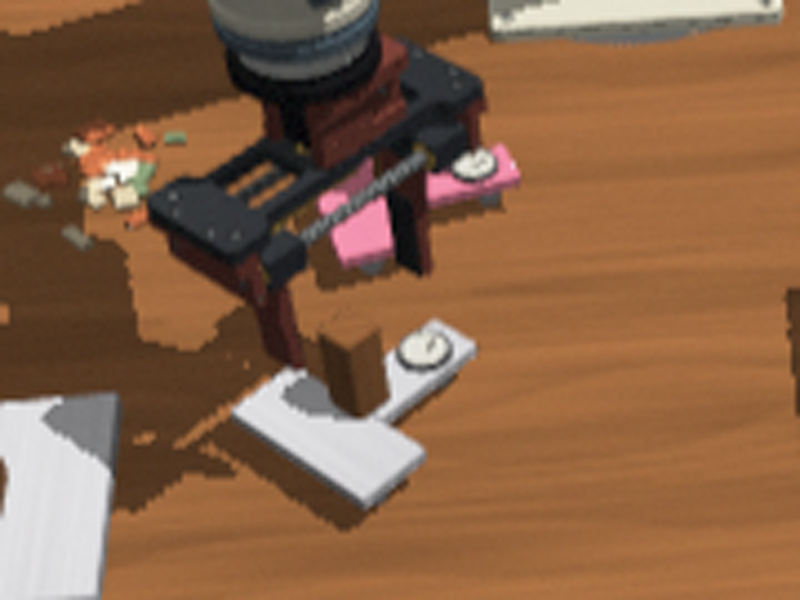

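The open fingers straddle the grip, with tips at crop (285,350) and (415,265) and the grip top at (352,330), lined up along the nose bar. Next I'll descend and close.

Call:
{"op": "servo_tool", "data": {"plan": [[[-1, 0, -0.03, -0.5, 0, 0, 0], [-1, 0, 0, -0.5, 0, 0, 0], [-1, 0, 0, -0.48, 0, 0, 0], [-1, 0, 0, 0, 0, 0, 0], [-1, 0, 0, 0, 0, 0, 0]]]}}

```text
t: 3.07
ee_pos: [502.3, -195.4, 124.4]
orientation: [2.907, 1.192, 0.0]
ft_force: [-0.1, -0.3, 1.0]
width: 87.8
grasp_force: 0.0
```

Call:
{"op": "servo_tool", "data": {"plan": [[[-0.4, 0, 0, 0, 0, 0, 0], [0, 0, 0, 0, 0, 0, 0], [0.3, 0, 0, 0, 0, 0, 0], [0.6, 0, 0, 0, 0, 0, 0], [1, 0, 0, 0, 0, 0, 0]]]}}

```text
t: 3.48
ee_pos: [502.2, -195.6, 124.2]
orientation: [2.906, 1.191, 0.001]
ft_force: [-0.6, -0.9, -0.6]
width: 57.9
grasp_force: 0.0
```

Call:
{"op": "servo_tool", "data": {"plan": [[[1, 0, 0, 0, 0, 0, 0], [1, 0, 0, 0, 0, 0, 0], [1, 0, 0, 0, 0, 0, 0], [1, 0, 0, 0, 0, 0, 0], [1, 0, 0, 0, 0, 0, 0]]]}}

```text
t: 3.9
ee_pos: [502.0, -195.5, 123.4]
orientation: [2.907, 1.191, -0.0]
ft_force: [0.3, 0.5, -0.4]
width: 25.8
grasp_force: 30.0
```

```bash
python3 - <<'E'
from h import *
o=readout.get_obs();print({k:np.round(o[k],2) for k in('t','ee_pos','orientation','ft_force','moment','width','grasp_force')})
E
```

```text
{'t': np.float64(3.9), 'ee_pos': array([ 502.  , -195.51,  123.43]), 'orientation': array([ 2.91,  1.19, -0.  ]), 'ft_force': array([ 0.27,  0.5 , -0.42]), 'moment': array([0.04, 0.18, 0.11]), 'width': np.float64(25.84), 'grasp_force': np.float64(30.0)}
```

Call:
{"op": "servo_tool", "data": {"plan": [[[1, 0, 0, 0.3, 0, 0, 0], [1, 0, 0, 0.7, 0, 0, 0], [1, 0, 0, 0.8, 0, 0, 0], [1, 0, 0.3, 0.6, 0, 0, 0.3], [1, 0, 0.7, 0.3, 0, 0, 0.8]]]}}

```text
t: 4.32
ee_pos: [503.3, -157.4, 235.0]
orientation: [2.844, 1.325, 0.005]
ft_force: [0.9, -0.3, -4.2]
width: 25.8
grasp_force: 30.0
```

Call:
{"op": "servo_tool", "data": {"plan": [[[1, 0.03, 0.9, 0, 0, 0, 0.8], [1, 0.03, 0.9, 0, 0, 0, 0.8], [1, 0.03, 0.9, 0, 0, 0, 0.8], [1, 0.03, 0.9, 0, 0, 0, 0.8], [1, 0.03, 0.9, 0, 0, 0, 0.8]]]}}

```text
t: 4.73
ee_pos: [507.1, 26.1, 231.9]
orientation: [-2.569, -1.807, 0.001]
ft_force: [0.1, 0.1, -5.0]
width: 25.9
grasp_force: 30.0
```

Call:
{"op": "servo_tool", "data": {"plan": [[[1, 0.03, 0.9, 0, 0, 0, 0.8], [1, 0.03, 0.9, 0, 0, 0, 0.8], [1, 0.03, 0.9, 0, 0, 0, 0.8], [1, 0, 0.9, 0, 0, 0, 0.7], [1, 0, 0.4, 0, 0, 0, 0.02]]]}}

```text
t: 5.15
ee_pos: [511.0, 188.1, 231.9]
orientation: [-2.298, -2.141, -0.001]
ft_force: [0.9, 0.5, -3.6]
width: 26.0
grasp_force: 30.0
```

Call:
{"op": "servo_tool", "data": {"plan": [[[1, 0, 0.4, -0.3, 0, 0, 0], [1, 0, 0.08, -0.3, 0, 0, 0], [1, 0, 0, 0, 0, 0, 0], [1, 0, 0, 0, 0, 0, 0], [1, 0, 0, 0, 0, 0, 0]]]}}

```text
t: 5.57
ee_pos: [511.4, 202.7, 207.5]
orientation: [-2.305, -2.135, 0.002]
ft_force: [-0.1, -0.3, -3.8]
width: 26.0
grasp_force: 30.0
```

```bash
python3 - <<'E'
from h import *
o=readout.get_obs();print({k:np.round(o[k],3) for k in('t','ee_pos','orientation','ft_force','moment','width','grasp_force')})
v=o['orientation'];print(2*np.degrees(np.arctan2(v[1],v[0]))-90)
a=snap('top','pics/t2.png');b=snap('scene','pics/s2.png')
r=lambda i,x,y,w,h:cv2.resize(i[y:y+h,x:x+w],(400,600),interpolation=cv2.INTER_CUBIC)
cv2.imwrite('pics/c2.png',np.hstack([r(a,180,160,80,120),r(b,290,110,100,150)]))
E
```

```text
{'t': np.float64(5.567), 'ee_pos': array([511.365, 202.737, 207.492]), 'orientation': array([-2.305e+00, -2.135e+00,  2.000e-03]), 'ft_force': array([-0.085, -0.273, -3.809]), 'moment': array([-0.05 ,  0.057, -0.04 ]), 'width': np.float64(25.951), 'grasp_force': np.float64(29.997)}
-364.37818676780313
```

View pics/c2.png

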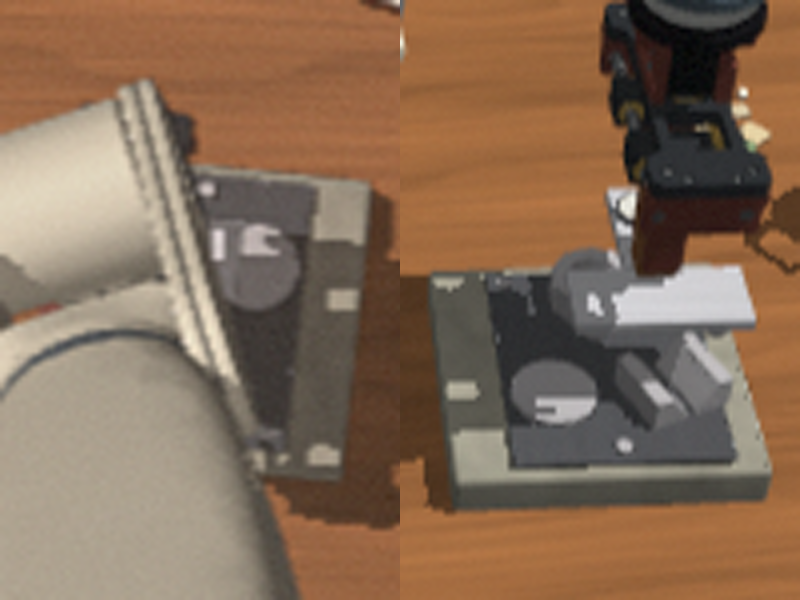

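```bash
python3 - <<'E'
from m import *
S['n']=('scene',290,110,4,400,0)
q=np.array([P('n',*c,116.1) for c in[(569,277),(741,266),(756,321),(575,328)]])
print(q.round(1),q.mean(0),[np.linalg.norm(q[i]-q[i-1]).round(1) for i in range(4)])
print('pred bar px (scene crop):')
c,s=np.cos(np.radians(-4.3)),np.sin(np.radians(-4.3))
for x,y in[(2,-55),(2,55),(52,55),(52,-55)]:
    u,v=proj('scene',(511.4+c*x-s*y,202.7+s*x+c*y,116.1));print(((u-290)*4+400,(v-110)*4))
# block at drawn seats: project for hypotheses of grip target
for g in[(511,179.6),(514,180),(517,180)]:
  for n,k in(('top','bt'),('scene','bs')):
    _,ox,oy,sc,cx,cy=S[k]
    for nm,x,y,z in(('cone',-60,0,57.6),('conebottom',-60,0,40.6),('disc',30,-38,40.6),('groove',30,38,57.6)):
        u,v=proj(n,(g[0]+c*x-s*y,g[1]+s*x+c*y,z));print(g,n,nm,round((u-ox)*sc+cx),round((v-oy)*sc+cy),end=' ')
    print()
E
```

```text
[[517.3 148.3]
 [519.6 257.1]
 [569.7 252. ]
 [563.  142.2]] [542.38447694 199.9224967 ] [np.float64(46.1), np.float64(108.8), np.float64(50.3), np.float64(110.0)]
pred bar px (scene crop):
(np.float64(563.8093498419462), np.float64(267.111548250371))
(np.float64(738.9471051675878), np.float64(262.2535919642364))
(np.float64(756.000463321936), np.float64(316.6911215646792))
(np.float64(575.0275700105165), np.float64(321.9422564916772))
(511, 179.6) top cone 168 523 (511, 179.6) top conebottom 171 525 (511, 179.6) top disc 233 416 (511, 179.6) top groove 134 403 
(511, 179.6) scene cone 603 369 (511, 179.6) scene conebottom 600 387 (511, 179.6) scene disc 563 479 (511, 179.6) scene groove 680 458 
(514, 180) top cone 168 519 (514, 180) top conebottom 170 521 (514, 180) top disc 232 412 (514, 180) top groove 133 399 
(514, 180) scene cone 604 372 (514, 180) scene conebottom 602 390 (514, 180) scene disc 565 482 (514, 180) scene groove 681 461 
(517, 180) top cone 168 515 (517, 180) top conebottom 170 517 (517, 180) top disc 232 409 (517, 180) top groove 133 395 
(517, 180) scene cone 605 375 (517, 180) scene conebottom 603 393 (517, 180) scene disc 566 486 (517, 180) scene groove 683 464
```

Call:
{"op": "servo_tool", "data": {"plan": [[[1, 0, -0.3, -0.1, 0, 0, 0], [1, 0, -0.26, -0.2, 0, 0, 0], [1, 0, 0, -0.2, 0, 0, 0], [1, 0, 0, -0.1, 0, 0, 0], [1, 0, 0, 0, 0, 0, 0]]]}}

```text
t: 6.08
ee_pos: [510.9, 180.6, 182.1]
orientation: [-2.304, -2.134, 0.003]
ft_force: [0.1, -0.4, -5.0]
width: 25.5
grasp_force: 30.0
```

Call:
{"op": "servo_tool", "data": {"plan": [[[1, 0, 0, -0.03, 0, 0, 0], [1, 0, 0, -0.03, 0, 0, 0], [1, 0, 0, 0, 0, 0, 0], [1, 0, 0, 0, 0, 0, 0]]]}}

```text
t: 6.42
ee_pos: [511.7, 181.6, 181.2]
orientation: [2.303, 2.136, 0.0]
ft_force: [-0.6, 0.6, -5.1]
width: 26.0
grasp_force: 30.0
```

```bash
cat > st.py <<'E'
from h import *
o=readout.get_obs();print({k:np.round(o[k],2).tolist() for k in('t','ee_pos','ft_force','moment','width')})
v=o['orientation'];print(round((2*np.degrees(np.arctan2(v[1],v[0]))-90)%360-360,2))
E
python3 st.py
```

```text
{'t': 6.42, 'ee_pos': [511.67, 181.59, 181.18], 'ft_force': [-0.59, 0.59, -5.12], 'moment': [-0.08, 0.11, 0.04], 'width': 25.98}
-4.32
```

Call:
{"op": "servo_tool", "data": {"plan": [[[1, 0, 0, -0.05, 0, 0, 0], [1, 0, 0, -0.05, 0, 0, 0], [1, 0, 0, 0, 0, 0, 0], [1, 0, 0, 0, 0, 0, 0]]]}}

```text
t: 6.75
ee_pos: [511.5, 181.3, 176.9]
orientation: [-2.304, -2.136, 0.0]
ft_force: [-0.3, 0.4, -4.3]
width: 26.0
grasp_force: 30.0
```

Call:
{"op": "servo_tool", "data": {"plan": [[[1, 0, 0, -0.05, 0, 0, 0], [1, 0, 0, 0, 0, 0, 0], [1, 0, 0, 0, 0, 0, 0]]]}}

```text
t: 7.0
ee_pos: [511.5, 181.3, 174.9]
orientation: [-2.304, -2.136, 0.0]
ft_force: [0.8, 0.1, -4.6]
width: 25.8
grasp_force: 30.0
```

```bash
python3 st.py
```

```text
{'t': 7.0, 'ee_pos': [511.49, 181.28, 174.94], 'ft_force': [0.81, 0.08, -4.64], 'moment': [-0.08, 0.03, -0.02], 'width': 25.75}
-4.34
```

Call:
{"op": "servo_tool", "data": {"plan": [[[1, 0, 0, -0.04, 0, 0, 0], [1, 0, 0, 0, 0, 0, 0], [1, 0, 0, 0, 0, 0, 0]]]}}

```text
t: 7.25
ee_pos: [511.5, 181.3, 173.4]
orientation: [-2.304, -2.136, 0.0]
ft_force: [-0.2, 0.1, -4.2]
width: 25.9
grasp_force: 30.0
```

Call:
{"op": "servo_tool", "data": {"plan": [[[1, 0, 0, -0.04, 0, 0, 0], [1, 0, 0, 0, 0, 0, 0], [1, 0, 0, 0, 0, 0, 0]]]}}

```text
t: 7.5
ee_pos: [511.5, 181.3, 171.8]
orientation: [-2.304, -2.136, 0.0]
ft_force: [0.2, -0.3, -4.3]
width: 25.8
grasp_force: 30.0
```

```bash
python3 st.py
```

```text
{'t': 7.5, 'ee_pos': [511.49, 181.27, 171.76], 'ft_force': [0.16, -0.26, -4.33], 'moment': [-0.1, 0.14, 0.01], 'width': 25.76}
-4.34
```

Call:
{"op": "servo_tool", "data": {"plan": [[[1, 0, 0, -0.03, 0, 0, 0], [1, 0, 0, 0, 0, 0, 0], [1, 0, 0, 0, 0, 0, 0]]]}}

```text
t: 7.75
ee_pos: [511.5, 181.3, 170.6]
orientation: [-2.304, -2.136, 0.0]
ft_force: [0.3, -0.3, -4.6]
width: 26.1
grasp_force: 30.0
```

Call:
{"op": "servo_tool", "data": {"plan": [[[1, 0, 0, -0.03, 0, 0, 0], [1, 0, 0, 0, 0, 0, 0], [1, 0, 0, 0, 0, 0, 0]]]}}

```text
t: 8.0
ee_pos: [511.5, 181.3, 169.4]
orientation: [-2.304, -2.136, 0.0]
ft_force: [-0.5, 0.5, -4.2]
width: 26.0
grasp_force: 30.0
```

```bash
python3 st.py
```

```text
{'t': 8.0, 'ee_pos': [511.53, 181.31, 169.42], 'ft_force': [-0.53, 0.45, -4.25], 'moment': [-0.03, 0.11, 0.04], 'width': 26.03}
-4.34
```

Still free at 5.4 mm above home, so the offset is under about 4.5 mm. I'll go on in smaller steps.

Call:
{"op": "servo_tool", "data": {"plan": [[[1, 0, 0, -0.02, 0, 0, 0], [1, 0, 0, 0, 0, 0, 0], [1, 0, 0, 0, 0, 0, 0]]]}}

```text
t: 8.25
ee_pos: [511.5, 181.3, 168.6]
orientation: [-2.304, -2.136, 0.0]
ft_force: [-1.3, 0.9, -4.3]
width: 25.8
grasp_force: 30.0
```

Call:
{"op": "servo_tool", "data": {"plan": [[[1, 0, 0, -0.02, 0, 0, 0], [1, 0, 0, 0, 0, 0, 0], [1, 0, 0, 0, 0, 0, 0]]]}}

```text
t: 8.5
ee_pos: [511.5, 181.3, 167.8]
orientation: [-2.304, -2.136, 0.0]
ft_force: [-0.3, 0.1, -4.9]
width: 26.0
grasp_force: 30.0
```

```bash
python3 st.py
```

```text
{'t': 8.5, 'ee_pos': [511.52, 181.3, 167.82], 'ft_force': [-0.31, 0.12, -4.91], 'moment': [-0.05, 0.07, 0.03], 'width': 26.0}
-4.34
```

Call:
{"op": "servo_tool", "data": {"plan": [[[1, 0, 0, -0.02, 0, 0, 0], [1, 0, 0, 0, 0, 0, 0], [1, 0, 0, 0, 0, 0, 0]]]}}

```text
t: 8.75
ee_pos: [511.5, 181.3, 167.0]
orientation: [-2.304, -2.136, 0.0]
ft_force: [-0.1, 0.5, -4.7]
width: 25.6
grasp_force: 30.0
```

Call:
{"op": "servo_tool", "data": {"plan": [[[1, 0, 0, -0.02, 0, 0, 0], [1, 0, 0, 0, 0, 0, 0], [1, 0, 0, 0, 0, 0, 0]]]}}

```text
t: 9.0
ee_pos: [511.5, 181.3, 166.2]
orientation: [-2.304, -2.136, 0.0]
ft_force: [-0.2, -0.8, -4.7]
width: 26.0
grasp_force: 30.0
```

```bash
python3 st.py
```

```text
{'t': 9.0, 'ee_pos': [511.53, 181.29, 166.22], 'ft_force': [-0.16, -0.76, -4.67], 'moment': [-0.1, 0.05, -0.03], 'width': 26.04}
-4.34
```

Call:
{"op": "servo_tool", "data": {"plan": [[[1, 0, 0, -0.015, 0, 0, 0], [1, 0, 0, 0, 0, 0, 0], [1, 0, 0, 0, 0, 0, 0]]]}}

```text
t: 9.25
ee_pos: [511.5, 181.3, 165.6]
orientation: [-2.304, -2.136, 0.0]
ft_force: [0.6, 0.8, -3.9]
width: 25.9
grasp_force: 30.0
```

```bash
python3 st.py
```

```text
{'t': 9.25, 'ee_pos': [511.53, 181.3, 165.64], 'ft_force': [0.61, 0.82, -3.92], 'moment': [-0.09, 0.03, 0.06], 'width': 25.87}
-4.34
```

Call:
{"op": "servo_tool", "data": {"plan": [[[1, 0, 0, -0.015, 0, 0, 0], [1, 0, 0, 0, 0, 0, 0], [1, 0, 0, 0, 0, 0, 0]]]}}

```text
t: 9.5
ee_pos: [511.6, 181.3, 165.1]
orientation: [2.304, 2.136, 0.0]
ft_force: [1.3, 0.2, -3.4]
width: 26.1
grasp_force: 30.0
```

```bash
python3 st.py
```

```text
{'t': 9.5, 'ee_pos': [511.65, 181.3, 165.13], 'ft_force': [1.26, 0.16, -3.35], 'moment': [-0.1, 0.07, -0.02], 'width': 26.07}
-4.34
```

First light contact is at about 1.5 mm above home, pushing +x. I'll shift +x 1 mm and continue down.

Call:
{"op": "servo_tool", "data": {"plan": [[[1, 0.025, 0, 0, 0, 0, 0], [1, 0, 0, 0, 0, 0, 0], [1, 0, 0, 0, 0, 0, 0]]]}}

```text
t: 9.75
ee_pos: [512.6, 181.3, 165.0]
orientation: [-2.304, -2.136, 0.0]
ft_force: [-0.1, 0.2, -5.3]
width: 25.9
grasp_force: 30.0
```

```bash
python3 st.py
```

```text
{'t': 9.75, 'ee_pos': [512.57, 181.32, 165.04], 'ft_force': [-0.11, 0.22, -5.3], 'moment': [-0.09, 0.06, -0.0], 'width': 25.89}
-4.34
```

Call:
{"op": "servo_tool", "data": {"plan": [[[1, 0, 0, -0.015, 0, 0, 0], [1, 0, 0, 0, 0, 0, 0], [1, 0, 0, 0, 0, 0, 0]]]}}

```text
t: 10.0
ee_pos: [512.5, 181.3, 164.5]
orientation: [2.304, 2.136, -0.0]
ft_force: [0.6, -0.0, -3.1]
width: 25.6
grasp_force: 30.0
```

```bash
python3 st.py
```

```text
{'t': 10.0, 'ee_pos': [512.53, 181.25, 164.49], 'ft_force': [0.56, -0.04, -3.1], 'moment': [-0.19, 0.1, -0.01], 'width': 25.63}
-4.33
```

Call:
{"op": "servo_tool", "data": {"plan": [[[1, 0, 0, -0.01, 0, 0, 0], [1, 0, 0, 0, 0, 0, 0], [1, 0, 0, 0, 0, 0, 0]]]}}

```text
t: 10.25
ee_pos: [512.6, 181.2, 164.3]
orientation: [2.304, 2.136, -0.0]
ft_force: [-0.1, -1.6, 0.7]
width: 25.9
grasp_force: 30.0
```

```bash
python3 st.py
```

```text
{'t': 10.25, 'ee_pos': [512.58, 181.21, 164.26], 'ft_force': [-0.05, -1.56, 0.67], 'moment': [-0.37, 0.44, 0.09], 'width': 25.86}
-4.33
```

Call:
{"op": "servo_tool", "data": {"plan": [[[1, 0, 0, 0, 0, 0, 0]]]}}

```text
t: 10.33
ee_pos: [512.6, 181.2, 164.2]
orientation: [2.304, 2.136, -0.0]
ft_force: [-0.4, -1.5, 1.2]
width: 25.6
grasp_force: 30.0
```

```bash
python3 st.py
```

```text
{'t': 10.33, 'ee_pos': [512.58, 181.23, 164.23], 'ft_force': [-0.37, -1.52, 1.2], 'moment': [-0.4, 0.39, 0.08], 'width': 25.61}
-4.33
```

About 5.5 N up, and the wall pushes −y. I'll ease −y.

Call:
{"op": "servo_tool", "data": {"plan": [[[1, 0, -0.012, 0, 0, 0, 0], [1, 0, 0, 0, 0, 0, 0], [1, 0, 0, 0, 0, 0, 0]]]}}

```text
t: 10.58
ee_pos: [512.6, 180.9, 164.1]
orientation: [-2.304, -2.136, -0.0]
ft_force: [-1.2, -1.0, -0.1]
width: 25.8
grasp_force: 30.0
```

```bash
python3 st.py
```

```text
{'t': 10.58, 'ee_pos': [512.58, 180.9, 164.09], 'ft_force': [-1.18, -0.97, -0.08], 'moment': [-0.14, 0.39, -0.02], 'width': 25.81}
-4.34
```

Call:
{"op": "servo_tool", "data": {"plan": [[[1, 0, -0.008, 0, 0, 0, 0], [1, 0, 0, 0, 0, 0, 0], [1, 0, 0, 0, 0, 0, 0]]]}}

```text
t: 10.83
ee_pos: [512.6, 180.7, 164.1]
orientation: [-2.304, -2.135, -0.001]
ft_force: [-1.7, 1.5, -0.4]
width: 26.0
grasp_force: 30.0
```

```bash
python3 st.py
```

```text
{'t': 10.83, 'ee_pos': [512.6, 180.74, 164.09], 'ft_force': [-1.75, 1.54, -0.4], 'moment': [0.29, 0.34, 0.03], 'width': 25.97}
-4.34
```

Call:
{"op": "servo_tool", "data": {"plan": [[[1, -0.006, 0.004, 0, 0, 0, 0], [1, 0, 0, 0, 0, 0, 0], [1, 0, 0, 0, 0, 0, 0]]]}}

```text
t: 11.08
ee_pos: [512.5, 180.8, 164.1]
orientation: [2.304, 2.136, 0.001]
ft_force: [0.0, 1.7, -1.9]
width: 26.1
grasp_force: 30.0
```

```bash
python3 st.py
```

```text
{'t': 11.08, 'ee_pos': [512.52, 180.79, 164.11], 'ft_force': [0.04, 1.68, -1.89], 'moment': [0.28, 0.14, 0.05], 'width': 26.1}
-4.34
```

Call:
{"op": "servo_tool", "data": {"plan": [[[1, 0, 0, -0.004, 0, 0, 0], [1, 0, 0, 0, 0, 0, 0], [1, 0, 0, 0, 0, 0, 0]]]}}

```text
t: 11.33
ee_pos: [512.5, 180.7, 164.1]
orientation: [2.304, 2.136, 0.001]
ft_force: [0.4, 1.5, -0.5]
width: 26.0
grasp_force: 30.0
```

```bash
python3 st.py
```

```text
{'t': 11.33, 'ee_pos': [512.52, 180.74, 164.06], 'ft_force': [0.39, 1.49, -0.55], 'moment': [0.3, 0.2, 0.02], 'width': 25.98}
-4.34
```

Call:
{"op": "servo_tool", "data": {"plan": [[[1, 0, 0.005, 0, 0, 0, 0], [1, 0, 0, -0.004, 0, 0, 0], [1, 0, 0, 0, 0, 0, 0], [1, 0, 0, 0, 0, 0, 0]]]}}

```text
t: 11.67
ee_pos: [512.5, 180.9, 164.0]
orientation: [2.304, 2.136, 0.001]
ft_force: [-0.4, 0.2, 2.8]
width: 25.9
grasp_force: 30.0
```

```bash
python3 st.py; python3 - <<'E'
from h import *
b=snap('scene','pics/s3.png')
cv2.imwrite('pics/c3.png',cv2.resize(b[140:248,290:395],(583,600),interpolation=cv2.INTER_CUBIC))
E
```

```text
{'t': 11.67, 'ee_pos': [512.51, 180.85, 164.01], 'ft_force': [-0.35, 0.16, 2.84], 'moment': [-0.01, 0.22, 0.11], 'width': 25.87}
-4.34
```

View pics/c3.png

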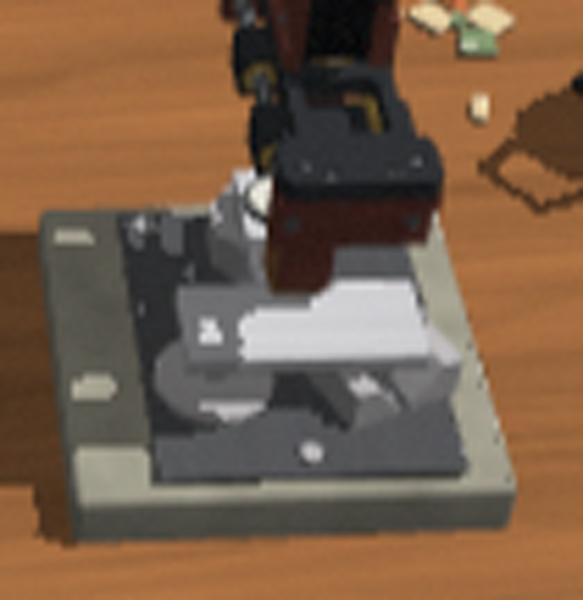

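The gauge sits over its seats: the bar is at crop (320,320), level above the flat at (210,380) and the groove at (380,385). The contact force is about 7 N vertical with no side force, and the height matches home (164.0). Now I'll release.

Call:
{"op": "servo_tool", "data": {"plan": [[[0.4, 0, 0, 0, 0, 0, 0], [0.35, 0, 0, 0, 0, 0, 0], [0.2, 0, 0, 0, 0, 0, 0], [0, 0, 0, 0, 0, 0, 0], [-0.3, 0, 0, 0, 0, 0, 0]]]}}

```text
t: 12.13
ee_pos: [512.1, 180.8, 163.5]
orientation: [-2.304, -2.136, 0.001]
ft_force: [0.9, 0.6, 0.0]
width: 44.9
grasp_force: 0.0
```

Call:
{"op": "servo_tool", "data": {"plan": [[[-0.6, 0, 0, 0, 0, 0, 0], [-0.6, 0, 0, 0, 0, 0, 0], [-0.6, 0, 0, 0, 0, 0, 0], [-0.6, 0, 0, 0, 0, 0, 0], [-0.6, 0, 0, 0, 0, 0, 0]]]}}

```text
t: 12.55
ee_pos: [512.3, 180.9, 163.7]
orientation: [-2.304, -2.136, 0.0]
ft_force: [-0.1, 0.5, -0.1]
width: 70.1
grasp_force: 0.0
```

```bash
python3 st.py; python3 - <<'E'
from h import *
b=snap('scene','pics/s4.png').astype(int);a=cv2.imread('pics/s3.png').astype(int)
d=abs(a-b).max(2);ys,xs=np.where(d[170:240,310:380]>60);print(len(ys),np.c_[xs+310,ys+170][:20].tolist())
E
```

```text
{'t': 12.55, 'ee_pos': [512.31, 180.88, 163.74], 'ft_force': [-0.14, 0.48, -0.08], 'moment': [-0.06, 0.01, 0.01], 'width': 70.07}
-4.34
195 [[338, 171], [336, 172], [337, 172], [338, 172], [336, 173], [337, 173], [338, 173], [336, 174], [337, 174], [338, 174], [336, 175], [337, 175], [338, 175], [335, 176], [336, 176], [337, 176], [338, 176], [336, 177], [337, 177], [338, 177]]
```

Released. Next I'll rise straight up, swing clear, and look.

Call:
{"op": "servo_tool", "data": {"plan": [[[-0.6, 0, 0, 0.2, 0, 0, 0], [-0.6, 0, 0, 0.5, 0, 0, 0], [-0.6, 0, 0, 0.8, 0, 0, 0], [-0.6, 0, 0, 0.9, 0, 0, 0], [-0.6, 0, 0, 0.9, 0, 0, 0]]]}}

```text
t: 13.02
ee_pos: [511.8, 180.7, 297.4]
orientation: [-2.304, -2.135, 0.002]
ft_force: [1.4, -0.1, -0.7]
width: 70.4
grasp_force: 0.0
```

Call:
{"op": "servo_tool", "data": {"plan": [[[-0.6, 0, -0.8, 0, 0, 0, 0], [-0.6, 0, -0.9, 0, 0, 0, 0], [-0.6, 0, -0.9, 0, 0, 0, 0], [-0.6, 0, -0.9, 0, 0, 0, 0], [-0.6, 0, -0.9, 0, 0, 0, 0]]]}}

```text
t: 13.43
ee_pos: [512.0, 3.4, 296.7]
orientation: [2.303, 2.136, 0.001]
ft_force: [0.7, -1.0, -0.6]
width: 70.4
grasp_force: 0.0
```

Call:
{"op": "servo_tool", "data": {"plan": [[[-0.6, 0, -0.9, 0, 0, 0, 0], [-0.6, 0, -0.5, 0, 0, 0, 0], [-0.6, 0, 0, 0, 0, 0, 0], [-0.6, 0, 0, 0, 0, 0, 0]]]}}

```text
t: 13.77
ee_pos: [512.2, -51.9, 296.3]
orientation: [2.307, 2.133, 0.001]
ft_force: [0.6, -0.3, 0.2]
width: 69.9
grasp_force: 0.0
```

```bash
python3 st.py; python3 - <<'E'
from h import *
a=snap('top','pics/t5.png');b=snap('scene','pics/s5.png')
r=lambda i,x,y,w,h:cv2.resize(i[y:y+h,x:x+w],(400,400),interpolation=cv2.INTER_CUBIC)
cv2.imwrite('pics/c5.png',np.hstack([r(a,180,180,80,80),r(b,290,140,100,100)]))
c,s=np.cos(np.radians(-4.34)),np.sin(np.radians(-4.34))
for x,y in[(2,-55),(2,55),(52,55),(52,-55)]:
    X=(512.5+c*x-s*y,180.85+s*x+c*y,72.6);u,v=proj('top',X);p,q=proj('scene',X);print(round((u-180)*5),round((v-180)*5),round((p-290)*4+400),round((q-140)*4))
E
```

```text
{'t': 13.77, 'ee_pos': [512.23, -51.91, 296.26], 'ft_force': [0.6, -0.33, 0.18], 'moment': [-0.08, 0.11, 0.02], 'width': 69.9}
-4.49
270 201 524 202
99 183 695 197
108 106 710 252
279 124 534 257
```

View pics/c5.png

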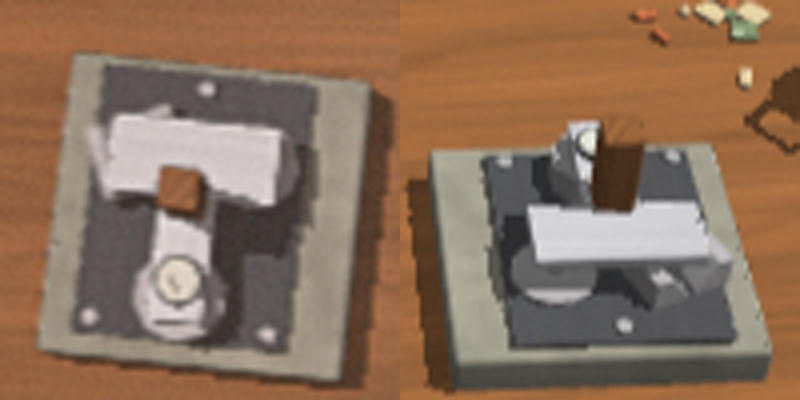

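The gauge stands level and upright. The bar spans crop (113,118) to (283,195) in the top view, the nose is centred on the cone at (180,300), and nothing else has moved. I'm handing in.

```bash
python3 -c "
from workcell import close_job
print(close_job())"
```

```text
the job is handed in; nothing more can be done
None
```

The gauge is on the setting block with its feet in the cone, the groove and on the flat. Seating height matched home, the push peaked at about 7 N, it was released and stayed level, and the job was handed in at about 14 s.

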